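# Lock the bench arbor's spindle on its flat

## Task

Lock the spindle of the hand-cranked arbor so that its grinding wheel can be changed: turn the crank until the flat on the shaft faces straight up at the setscrew in the blue block, then take the T-handle hex key from its stand and, feeling for the hex without forcing it, seat it fully in the screw. Tighten clockwise until the screw bites on the flat and then about 30 degrees more, no more than that by much; leave the key standing in the screw, let go, and do not disturb the other things on the bench.

Things in the scene. Friction and masses are not known exactly. Their poses are not given: they have to be found in the camera images.
- arbor: fixed arbor on a 140 x 270 x 18 mm (x, y, z) wooden base; origin under its centre, z up. Shaft (20 mm) along y, axis at z 80 mm. At the middle the blue lock block (56 x 50 mm, top at z 96) with a round boss (46 mm wide, top at z 118) holding the setscrew. Bearing post (top z 95) at y -75, 90 mm grinding wheel at y 66 to 88 (top z 125), red crank arm at y -130 to -139 mm
- spindle (a joint): shaft angle, rad. 0: the bright milled flat along the shaft faces straight up at the setscrew, and the red crank arm points straight up too (same side as the flat). Positive: crank leans to the arbor's -x side, where it starts, at 0.5 to 1.3. Stiff (about 3 N at the crank handle), stays where left
- crank_grip (a point): centre of the black crank handle, a free-spinning sleeve 16 mm in diameter and 44 mm long, parallel to the shaft (arbor y), 50 mm from the shaft's axis, at arbor y = -164 mm
- lock_screw (a point): on the setscrew's vertical axis (arbor x = y = 0) at the mouth of its hex socket, 110 mm above the arbor's origin; axes those of the arbor. A metal countersink above guides the key: 17 mm wide here, 32 mm wide 8 mm higher. How the hex stands about z is not measured and differs each time: turn the lightly pressed key until it drops in (within 5 degrees of true; pressed hard, it drags the screw along)
- bite (a joint): rad that the setscrew was tightened clockwise beyond where it began to bite on the shaft; 0 at the start and while it runs freely; grows only when turned on against about 0.22 N m; stays where left. About 0.5 (30 degrees) is wanted
- key_stand: fixed wooden block 70 x 70 x 58 mm, origin at the centre of its underside; a 15 x 17.2 mm hole in the middle of its top, 50 mm deep, holds the key upright
- hex_key: T-handle hex key, 110 to 180 g, standing upright in the stand; origin at the tip, z up along the shank, x along the T bar. Hex shank 14 mm across flats (tip chamfered over the last 1.5 mm), 105 mm long; red T bar 76 mm (x) by 18 mm (y) by 20 mm high, from z 105 to 125 mm. Two faces of the hex are square to its x axis
- key_tip (a point): centre of the hex key's tip
- key_handle (a point): centre of the T bar, 115 mm above the tip
- paint_can: small closed can, 72 mm across, 85 mm high, bystander; origin under its centre
- tape_roll: blue ring 90 mm across, 25 mm high, lying flat, bystander; origin under its centre
- pipe_coupling: white plastic tube 52 mm across, 50 mm high, standing, bystander; origin under its centre
- socket_floor (a point): floor of the setscrew's hex socket, on its axis, 12 mm below lock_screw; the socket is 14.5 mm across flats, 12 mm deep. With the key in, the screw turns freely clockwise (seen from above, about 0.09 N m) for 0.15 to 1.15 rad until it bites on the shaft
There are look-alikes about, which are no part of the job. Of the things like the hex_key, leave any that is turquoise, white or yellow; of the rest the smaller one is meant.

How it is judged:
By the outcome, as a careful person would: the job done as asked, in the order asked, and still so for the second after the job is handed in, with the robot touching nothing.
It also fails if it takes over 72 s, if anything falls off the work surface, if the arm or the gripper's body presses on something with over 40 N, if the wrist force passes 120 N, or if a joint passes its speed limit or range.

## Robot

A 6-joint arm with a two-finger parallel gripper is mounted at the origin on the work surface. World frame = base frame: x ahead of the robot, y to its left, z up, the work surface at z = 0. Lengths are in m, angles in rad, forces in N, time in s.
With the tool pointing down it reaches from about 0.225 to 0.875 m from the base axis. Payload 3.4 kg.
Tool frame: the origin (TCP) lies at the very end of the fingers, on their centre line; the grasp point (between the pads) lies 19 mm behind it (manip.hold_point_z is the distance from the TCP to the grasp point, in m); z points along the fingers, x is the direction in which the jaws open and shut, and the axes are right-handed (so a half turn about z gives the same grasp; the last joint's range is limited). The gripper opens to 85 mm and grips with 20 to 120 N. Pads are 22 mm wide; open, the fingers measure 114 mm over their backs; the gripper's body (76 mm by 85 mm) begins 54 mm behind the grasp point. The pads swing forward as they close: fully open they stand 13 mm farther back than shut.
Start: joints at [1.226, 0.276, 1.505, -0, 1.361, -0.121], TCP at [0.128, 0.561, 0.231] pointing down, gripper open.
Joint ranges: [-2.89, 2.89], [-0.75, 2.08], [0.22, 2.7], [-1.18, 4.32], [0.11, 2.71], [-2.7, 2.7]. Speed limits (rad/s): [2.57, 2.57, 3.14, 3.14, 3.14, 3.14].

## Interface

Orientations are given as a unit quaternion [w, x, y, z].
In Python, from rig import manip gives the robot as it stands.
- The arm moves only by the tool apply_moves, never from a script. Its argument "commands" is one flat list of numbers, 6 for each row, row after row: the shift along the tool's x, y, z normalised to -1 to 1, where 1 is 0.03 m, then the turn, a rotation vector about the tool's x, y, z normalised to -1 to 1, where 1 is 0.15 rad. A call has 1 to 20 rows; each row shifts and turns the commanded pose from where the row before left it, along the tool's axes as they then stand; what a row does not reach is not made up. A row lasts 1/10 s, in which the tool goes at most 50 mm and 8.59 degrees, less where a joint would pass 70% of its speed; a pose out of reach is approached as far as the arm can. A call with a number of a shift or a turn outside -1 to 1 is refused whole. A call with a gripper value outside its range is refused whole. "jaw" is the opening, from -1 (shut) to 1 (fully open), set as the call begins (left out, the last holds). The fingers move at their own pace and stop on an object; "newtons" is the grip in N (left out, the last holds). Time passes only in rows, so rows that do not move let the fingers close. It gives the time, the measured TCP pose, the force and the opening at its end, in the units of the state.
- manip.get_state(): the state, without advancing time (a new reading comes with each control period).
- manip.get_image(name): name is "scene" or "side" or "wrist"; returns a dict with "frame" (400x640x3 uint8, red, green, blue), "fx", "fy", "cx", "cy" (pixels), "k1" (the pictures are not rectified: a ray, as slopes to the right and down, at radius r is drawn at 1 + k1 r^2 times it, then the intrinsics apply), "extrinsics" (4x4, takes a point from camera to world coordinates); the wrist camera has in their place "mount" (4x4, takes a point from camera to tool coordinates, whose origin is the TCP and whose axes are the tool frame's). Camera axes: x right, y up, looking along -z (the intrinsics and any distortion apply to the point x, -y, -z); pixel columns grow to the right and rows downward; lengths in m; the calibration is good to about 2 mm. A picture is of the moment at which its call begins: read the wrist's pose just before it. There is no depth.
- manip.sign_off(): hands the job in, once; it reports no verdict.
The state is a dict: "clock": time; "qpos": joint angles; "qd": joint speeds; "effort": joint torques, N m; "position": TCP position; "ee_rot": TCP orientation; "contact_force": force on the tool from outside, world axes, zero at the start; "moment": the same for the moment, N m; "width": finger opening in m.
Only numpy, scipy, OpenCV 4.12 (cv2) and the standard library are available. Lean on these libraries where they do the work, as an engineer would, in place of code of your own. Each camera call takes 0.05 s, during which the arm holds its last target. There are 200 camera calls.

## Working session

There is one attempt and no reset: what is moved stays moved. The work goes in short steps, Python scripts to look and compute and a tool call to move; the robot and the scene stay as the last step left them, time stands still between calls to the robot, and variables do not carry over. Pictures are saved under pics/ and viewed, about 8 in all and at most 12, crops included, and the job is handed in when it is done.

Besides the shell and the picture viewer there is one more tool, called after ">>>" by a JSON object that holds its "fn" and its "kwargs", one argument or row to a line. apply_moves: Moves the arm, as the interface text tells. Scaled input: -1 to 1 covers 0.03 m each way for a shift and 0.15 rad each way for a turn. Its arguments: {"type":"object","properties":{"commands":{"type":"array"},"jaw":{"type":"number"},"newtons":{"type":"number"}},"required":["commands"]}

```bash
ls; mkdir -p pics
cat > h.py <<'E'
import numpy as np, cv2
from rig import manip
from scipy.spatial.transform import Rotation as R
def rot(q): return R.from_quat([q[1],q[2],q[3],q[0]])
def grab(name,save=None):
    s=manip.get_state(); d=manip.get_image(name)
    if 'mount' in d:
        T=np.eye(4);T[:3,:3]=rot(s['ee_rot']).as_matrix();T[:3,3]=s['position'];d['T']=T@np.array(d['mount'])
    else: d['T']=np.array(d['extrinsics'])
    if save: cv2.imwrite(save,d['frame'][:,:,::-1])
    return d
def ray(d,u,v):
    a=(u-d['cx'])/d['fx'];b=(v-d['cy'])/d['fy']; x,y=a,b
    for _ in range(20):
        f=1+d['k1']*(x*x+y*y); x,y=a/f,b/f
    w=d['T'][:3,:3]@np.array([x,-y,-1]); return d['T'][:3,3],w/np.linalg.norm(w)
def onz(d,u,v,z):
    o,w=ray(d,u,v); return o+w*(z-o[2])/w[2]
def proj(d,p):
    c=np.linalg.inv(d['T'])@np.append(p,1); x,y=c[0]/-c[2],-c[1]/-c[2]
    f=1+d['k1']*(x*x+y*y); return np.array([d['fx']*x*f+d['cx'],d['fy']*y*f+d['cy']])
def tri(rs):
    A=np.zeros((3,3));b=np.zeros(3)
    for o,w in rs:
        P=np.eye(3)-np.outer(w,w);A+=P;b+=P@o
    return np.linalg.solve(A,b)
E
python3 - <<'E'
from h import *
for n in ['scene','side','wrist']:
    d=grab(n,f'pics/{n}0.png'); print(n,d['fx'],d['k1'],d['T'].round(3).tolist())
print(manip.get_state())
E
```

```text
pics
scene 405.94177559872816 -0.07702533945475973 [[-0.183, -0.535, 0.825, 1.478], [0.983, -0.12, 0.14, 0.252], [0.024, 0.837, 0.547, 0.693], [0.0, 0.0, 0.0, 1.0]]
side 516.7807494572917 0.04450348505902443 [[-0.965, 0.202, -0.165, 0.352], [-0.261, -0.73, 0.631, 0.884], [0.007, 0.653, 0.758, 1.055], [0.0, 0.0, 0.0, 1.0]]
wrist 319.94051994625073 -0.007320832688167084 [[0.221, -0.926, -0.307, 0.049], [0.975, 0.209, 0.071, 0.579], [-0.002, -0.315, 0.949, 0.372], [0.0, 0.0, 0.0, 1.0]]
{'clock': 0.15, 'qpos': array([ 1.22604085e+00,  2.76476026e-01,  1.50581995e+00,  2.23830223e-05,
        1.36066999e+00, -1.20993197e-01]), 'qd': array([-1.84564341e-05, -1.48490711e-03, -4.86675904e-03,  9.30107034e-04,
       -1.69318710e-03, -8.75151186e-05]), 'effort': array([ 1.99967681e-04, -4.17143977e+01, -2.46033400e+01, -2.98639870e-04,
        7.52742490e-03, -3.83168015e-05]), 'position': array([0.12746036, 0.56031679, 0.23063233]), 'ee_rot': array([ 3.51066559e-04,  7.81634077e-01,  6.23736883e-01, -5.90225946e-04]), 'contact_force': array([-0.10706586,  0.25376003, -0.05032248]), 'moment': array([-0.02362003, -0.0380356 ,  0.01091125]), 'width': 0.08516548848231234}
```

View pics/scene0.png

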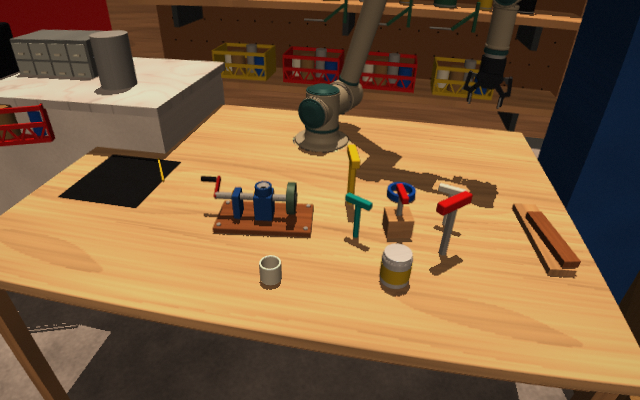

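View pics/side0.png

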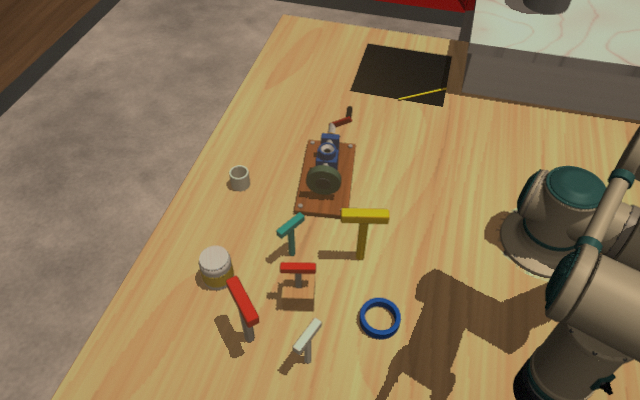

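The scene shows the arbor (wheel near 291,198, crank up-left near 210,182). The meant key is the small red one in the wooden stand, at (403,195) in scene and (298,268) in side. The bigger red one (447,205 / 243,300) is a look-alike. Next I'll enlarge crops.

Run:
```python
import cv2,numpy as np
s=cv2.imread('pics/scene0.png');t=cv2.imread('pics/side0.png')
f=lambda i,x,y,w,h:cv2.resize(i[y:y+h,x:x+w],(400,300),interpolation=cv2.INTER_CUBIC)
cv2.imwrite('pics/c1.png',np.vstack([np.hstack([f(s,196,165,128,96),f(t,270,100,160,120)]),np.hstack([f(s,370,165,112,84),f(t,260,240,112,84)])]))
for n,i in(('scene',s),('side',t)):
    h=cv2.cvtColor(i,cv2.COLOR_BGR2HSV)
    m=(((h[...,0]<6)|(h[...,0]>174))&(h[...,1]>180)&(h[...,2]>90)).astype(np.uint8)
    k,_,st,c=cv2.connectedComponentsWithStats(m)
    for j in range(1,k):
        if st[j,4]>12: print(n,'red',st[j],c[j].round(1))
    m=((h[...,0]>105)&(h[...,0]<125)&(h[...,1]>120)&(h[...,2]>50)).astype(np.uint8)
    k,_,st,c=cv2.connectedComponentsWithStats(m)
    for j in range(1,k):
        if st[j,4]>40: print(n,'blue',st[j],c[j].round(1))
```

```text
scene red [   0    0  112   37 3082] [56.8 15.3]
scene red [293  47  23   4  71] [304.   48.4]
scene red [327  49  16   4  50] [334.3  50.4]
scene red [369  52  20   4  64] [378.5  53.5]
scene red [283  55  56  30 656] [307.9  69.9]
scene red [401  54  14   4  41] [407.3  55.8]
scene red [360  61  57  32 683] [388.9  77.5]
scene red [  0 104  51  42 879] [ 23.  127.4]
scene red [215 176   5  16  41] [217.  183.3]
scene red [397 184  12  20 132] [402.8 193. ]
scene red [438 191  35  24 426] [455.3 201.7]
scene blue [255  57   8   8  54] [258.6  60.8]
scene blue [326  62  11   8  73] [330.7  65.4]
scene blue [ 593   66   47   80 1524] [619.2 110.7]
scene blue [401  68  11   8  72] [405.6  71.4]
scene blue [ 28 112  14  10 109] [ 34.2 116.4]
scene blue [ 33 128   9   7  48] [ 37.5 130.5]
scene blue [573 166  31  33 357] [587.4 182.4]
scene blue [253 183  20  37 364] [261.8 204.7]
scene blue [388 182  27  20 214] [400.4 190.8]
scene blue [232 188   9  30 156] [235.7 201.2]
scene blue [ 569  192   71   69 1532] [602.3 220.5]
side red [376   0  89  13 558] [431.3   3.8]
side red [280 263  35   8 237] [297.4 266.1]
side red [227 276  31  47 577] [241.9 299.3]
side blue [360 298  40  41 671] [379.7 317.8]
```

View pics/c1.png

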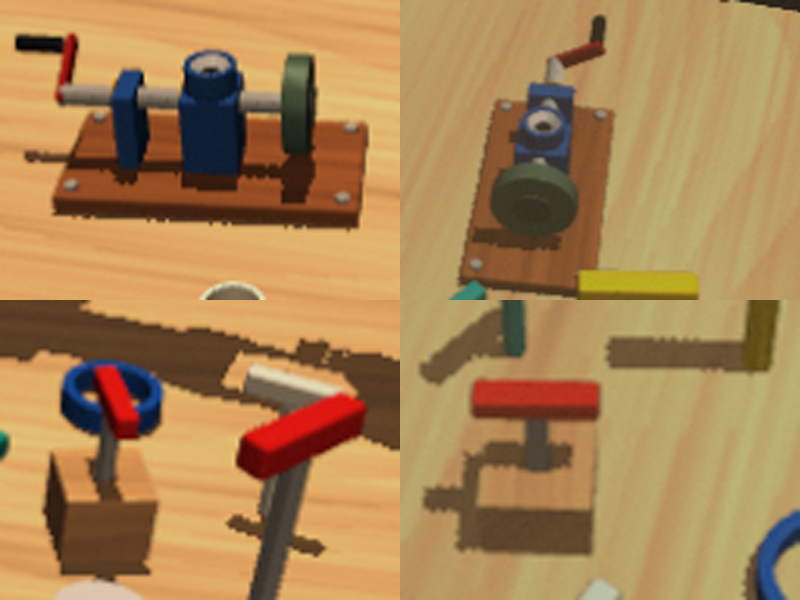

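```bash
cat > m1.py <<'E'
from h import *
s=grab('scene');t=grab('side')
A=lambda x,y:(196+x/3.125,165+y/3.125)
B=lambda x,y:(270+(x-400)/2.5,100+y/2.5)
C=lambda x,y:(370+x/3.571,165+(y-300)/3.571)
D=lambda x,y:(260+(x-400)/3.571,240+(y-300)/3.571)
for p in [(55,199),(360,212),(368,122),(92,113)]: print('base scene',onz(s,*A(*p),.018).round(4))
for p in [(495,100),(613,110),(461,285),(598,290)]: print('base side',onz(t,*B(*p),.018).round(4))
print('boss',onz(s,*A(211.5,66),.118).round(4),onz(t,*B(544,124),.118).round(4))
T=lambda a,b:print(tri([ray(s,*a),ray(t,*b)]).round(4),end=' ')
print('crank top');T(A(70,38),B(600,43));print('handle end');T(A(18,42),B(598,18));print('crank root');T(A(64,96),B(557,62))
print('\nkey bar c');T((402.8,193),(297.4,266.1))
print('bar topface ends side z.133',onz(t,*D(472,380),.133),onz(t,*D(600,380),.133),onz(t,*D(472,407),.133),onz(t,*D(600,407),.133))
print('bar top scene',[onz(s,*C(*p),.133).round(4) for p in[(96,369),(112,366),(137,410),(120,417)]])
print('stand top scene',[onz(s,*C(*p),.058).round(4) for p in[(52,453),(142,455),(157,500),(65,507)]])
print('stand top side',[onz(t,*D(*p),.058).round(4) for p in[(478,508),(592,512),(596,418),(482,418)]])
E
python3 m1.py
```

```text
base scene [ 0.6693 -0.1771  0.018 ]
base scene [0.6299 0.0857 0.018 ]
base scene [0.4921 0.0652 0.018 ]
base scene [ 0.5348 -0.1961  0.018 ]
base side [ 0.6628 -0.1804  0.018 ]
base side [ 0.5263 -0.2008  0.018 ]
base side [0.621  0.0951 0.018 ]
base side [0.4837 0.0641 0.018 ]
boss [ 0.5826 -0.0565  0.118 ] [ 0.574  -0.0566  0.118 ]
crank top
[ 0.5481 -0.2035  0.1094] handle end
[ 0.5605 -0.2491  0.1061] crank root
[ 0.5944 -0.1944  0.0775] 
key bar c
[0.5462 0.3132 0.1264] bar topface ends side z.133 [0.58221902 0.31625002 0.133     ] [0.50903374 0.29617041 0.133     ] [0.57644589 0.33413383 0.133     ] [0.50408789 0.314296   0.133     ]
bar top scene [array([0.5176, 0.2973, 0.133 ]), array([0.5104, 0.3092, 0.133 ]), array([0.5693, 0.3283, 0.133 ]), array([0.5816, 0.3162, 0.133 ])]
stand top scene [array([0.5261, 0.2728, 0.058 ]), array([0.5135, 0.3426, 0.058 ]), array([0.5718, 0.3538, 0.058 ]), array([0.5955, 0.286 , 0.058 ])]
stand top side [array([0.569, 0.357, 0.058]), array([0.5014, 0.3414, 0.058 ]), array([0.5167, 0.2765, 0.058 ]), array([0.5861, 0.2955, 0.058 ])]
```

>>> {"fn": "apply_moves", "kwargs": {
  "commands": [0,0,-0.4,0,0,1,0,0,-0.4,0,0,1,0,0,-0.4,0,0,1,0,0,-0.4,0,0,1,0,0,-0.4,0,0,1,0,0,-0.4,0,0,1,0,0,-0.2,0,0,1,0,0,0,0,0,1]
}}

```text
clock: 1.05
position: [0.1278, 0.5611, 0.3104]
ee_rot: [-0.001, 0.998, 0.07, 0.0]
contact_force: [0.4, 0.4, -0.4]
width: 0.0853
```

>>> {"fn": "apply_moves", "kwargs": {
  "commands": [0.37,1,0,0,0,0,0.37,1,0,0,0,0,0.37,1,0,0,0,0,0.37,1,0,0,0,0,0.37,1,0,0,0,0,0.37,1,0,0,0,0,0.37,1,0,0,0,0,0.37,1,0,0,0,0,0.37,1,0,0,0,0,0.37,1,0,0,0,0,0.37,1,0,0,0,0,0.37,1,0,0,0,0,0.37,1,0,0,0,0,0.37,1,0,0,0,0,0.37,1,0,0,0,0,0.37,1,0,0,0,0,0.37,1,0,0,0,0,0.37,1,0,0,0,0,0.37,1,0,0,0,0,0.37,1,0,0,0,0]
}}

```text
clock: 3.05
position: [0.4354, -0.0016, 0.3093]
ee_rot: [-0.0, 0.997, 0.073, 0.0]
contact_force: [-0.2, -0.1, 0.6]
width: 0.0855
```

>>> {"fn": "apply_moves", "kwargs": {
  "commands": [0.37,1,0,0,0,0,0.37,1,0,0,0,0,0.37,1,0,0,0,0,0.37,1,0,0,0,0,0.37,1,0,0,0,0,0.37,1,0,0,0,0,0,0,0,0,0,0,0,0,0,0,0,0]
}}

```text
clock: 3.85
position: [0.5272, -0.1689, 0.3086]
ee_rot: [-0.001, 0.997, 0.073, -0.001]
contact_force: [-0.4, 0.6, -0.2]
width: 0.0853
```

Run:
```python
from h import *
d=grab('wrist'); np.savez('w1.npz',**{k:np.array(v) for k,v in d.items()})
cv2.imwrite('pics/w1.png',d['frame'][:,:,::-1])
s=manip.get_state();print(s['position'],rot(s['ee_rot']).as_matrix().round(3).tolist(),s['qpos'].round(2))
```

```text
[ 0.52690626 -0.16821056  0.30891309] [[0.989, 0.146, -0.001], [0.146, -0.989, 0.001], [-0.001, -0.001, -1.0]] [-0.44  0.21  1.41  0.    1.53 -0.58]
```

View pics/w1.png

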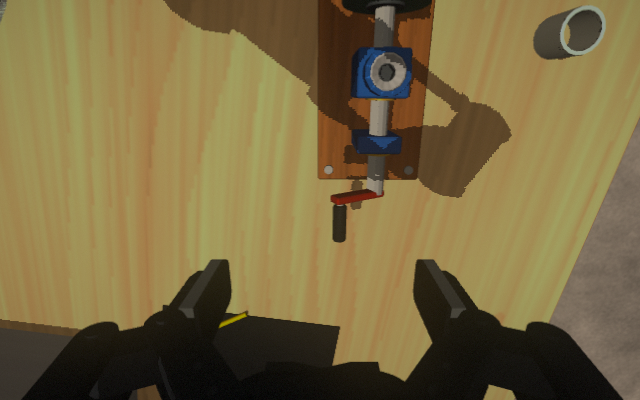

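The wrist view shows the boss ring at (388,72), the dark handle from (339,205) to (339,241), the crank arm from (378,192) to (333,199), and the near base corners at (318,178) and (417,180).

Run:
```python
from h import *
d=dict(np.load('w1.npz')); f=d['frame']; h=cv2.cvtColor(f,cv2.COLOR_RGB2HSV)
# boss/screw: white countersink ring (low sat bright), near 388,72
sub=h[45:100,350:420]; m=((sub[...,1]<70)&(sub[...,2]>110)).astype(np.uint8)
cs,_=cv2.findContours(m,cv2.RETR_EXTERNAL,cv2.CHAIN_APPROX_NONE);c=max(cs,key=cv2.contourArea)
e=cv2.fitEllipse(cv2.convexHull(c));print('ring',e); u,v=e[0][0]+350,e[0][1]+45
p=onz(d,u,v,.118);print('boss',p.round(4))
m=(h[...,2]<70).astype(np.uint8); mm=np.zeros_like(m);mm[202:246,328:350]=m[202:246,328:350]
r=cv2.minAreaRect(cv2.findNonZero(mm));print('handle',r)
for z in(.1,.107,.115):print(z,onz(d,*r[0],z).round(4))
ys=np.array([onz(d,*q,.018) for q in[(318,178.5),(417.5,180.5),(320,20),(433,20)]]);print(ys.round(4))
yaw=np.arctan2(ys[1]-ys[0],1)
print('yaw front',np.arctan2(*(ys[1]-ys[0])[[1,0]]),'left',np.arctan2(-(ys[2]-ys[0])[0],(ys[2]-ys[0])[1]),'right',np.arctan2(-(ys[3]-ys[1])[0],(ys[3]-ys[1])[1]))
a=.147;X=np.array([np.cos(a),np.sin(a)]);Y=np.array([-np.sin(a),np.cos(a)])
print('centre from front',((ys[0]+ys[1])[:2]/2+Y*.135).round(4))
for q,z in [((337,199),.107),((377,191),.08)]:
  w=onz(d,*q,z)[:2]-p[:2];print('arbor xy',(w@X).round(4),(w@Y).round(4))
for z in (.1,.107,.115):
  w=onz(d,*r[0],z)[:2]-p[:2];print('handle arbor xy',(w@X).round(4),(w@Y).round(4))
```

```text
ring ((36.867713928222656, 26.89958953857422), (34.578250885009766, 36.914894104003906), 165.21038818359375)
boss [ 0.5749 -0.06    0.118 ]
handle ((339.0, 222.5), (37.0, 12.0), 90.0)
0.1 [ 0.5568 -0.2294  0.1   ]
0.107 [ 0.556  -0.2266  0.107 ]
0.115 [ 0.5551 -0.2233  0.115 ]
[[ 0.5267 -0.2014  0.018 ]
 [ 0.6647 -0.1838  0.018 ]
 [ 0.501  -0.0061  0.018 ]
 [ 0.6356  0.014   0.018 ]]
yaw front 0.12655981468039218 left 0.1310089125019545 right 0.1460641807817888
centre from front [ 0.5759 -0.059 ]
arbor xy -0.0458 -0.1333
arbor xy 0.0037 -0.1321
handle arbor xy -0.0427 -0.165
handle arbor xy -0.0431 -0.162
handle arbor xy -0.0436 -0.1587
```

>>> {"fn": "apply_moves", "kwargs": {
  "commands": [0.22,0.7,0.4,0,0,0,0.22,0.7,0.8,0,0,0,0.22,0.7,1,0,0,0,0,0,1,0,0,0,0,0,1,0,0,0,0,0,1,0,0,0,0,0,1,0,0,0,0,0,0.8,0,0,0,0,0,0.4,0,0,0,0,0,0,0,0,0,0,0,0,0,0,0],
  "jaw": 1,
  "newtons": 20
}}

```text
clock: 5.0
position: [0.5568, -0.2283, 0.088]
ee_rot: [0.0, 0.997, 0.074, 0.001]
contact_force: [0.1, -0.1, 0.3]
width: 0.0857
```

>>> {"fn": "apply_moves", "kwargs": {
  "commands": [0,0,0,0,0,0,0,0,0,0,0,0,0,0,0,0,0,0,0,0,0,0,0,0,0,0,0,0,0,0,0,0,0,0,0,0,0,0,0,0,0,0,0,0,0,0,0,0],
  "jaw": -1,
  "newtons": 20
}}

```text
clock: 5.8
position: [0.5559, -0.2281, 0.0876]
ee_rot: [0.0, 0.997, 0.073, -0.0]
contact_force: [-1.7, 0.2, 3.9]
width: 0.0152
```

>>> {"fn": "apply_moves", "kwargs": {
  "commands": [0.105,0,-0.145,0,0,0,0.112,0,-0.132,0,0,0,0.125,0,-0.115,0,0,0,0.132,0,-0.102,0,0,0,0,0,0,0,0,0,0,0,0,0,0,0]
}}

```text
clock: 6.4
position: [0.5693, -0.2263, 0.1026]
ee_rot: [0.0, 0.997, 0.074, -0.001]
contact_force: [-5.9, -1.9, 3.8]
width: 0.0154
```

>>> {"fn": "apply_moves", "kwargs": {
  "commands": [0.143,0,-0.086,0,0,0,0.148,0,-0.074,0,0,0,0.158,0,-0.055,0,0,0,0.162,0,-0.042,0,0,0,0,0,0,0,0,0,0,0,0,0,0,0]
}}

```text
clock: 7.0
position: [0.5889, -0.2235, 0.1113]
ee_rot: [0.0, 0.997, 0.074, 0.001]
contact_force: [-3.2, -1.3, 5.7]
width: 0.0153
```

>>> {"fn": "apply_moves", "kwargs": {
  "commands": [0.165,0,-0.022,0,0,0,0.165,0,-0.011,0,0,0,0,0,0,0,0,0,0,0,0,0,0,0]
}}

```text
clock: 7.4
position: [0.5995, -0.222, 0.1123]
ee_rot: [0.001, 0.997, 0.073, 0.001]
contact_force: [-1.8, -1.5, 6.2]
width: 0.0153
```

Run:
```python
from h import *
d=grab('scene');e=grab('side');s=manip.get_state();print(s['position'],s['contact_force'],s['width'])
f=lambda i,x,y,w,h:cv2.resize(i[y:y+h,x:x+w],(400,300),interpolation=cv2.INTER_CUBIC)
cv2.imwrite('pics/c2.png',np.hstack([f(d['frame'],190,130,128,96),f(e['frame'],290,60,120,90)])[:,:,::-1])
```

```text
[ 0.59949387 -0.22205119  0.1123095 ] [-1.12609293 -0.93984577  5.17821752] 0.015416643269539638
```

View pics/c2.png

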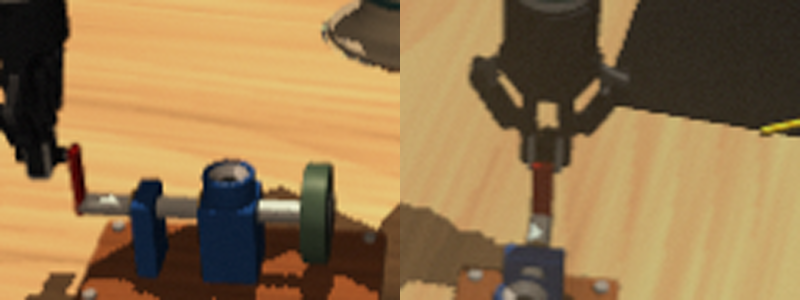

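The crank now stands up. The scene crop has the red arm near (75,180), and the side crop has it vertical at x≈541. A circle fit to the TCP positions says I'm about 0.02 rad past, so I'll nudge back 1 mm.

>>> {"fn": "apply_moves", "kwargs": {
  "commands": [-0.04,0,0,0,0,0,0,0,0,0,0,0,0,0,0,0,0,0]
}}

```text
clock: 7.8
position: [0.5995, -0.2221, 0.1123]
ee_rot: [0.001, 0.997, 0.073, 0.003]
contact_force: [2.5, 0.9, 5.7]
width: 0.0154
```

>>> {"fn": "apply_moves", "kwargs": {
  "commands": [-0.03,0,0,0,0,0,0,0,0,0,0,0,0,0,0,0,0,0]
}}

```text
clock: 8.1
position: [0.5988, -0.2222, 0.1123]
ee_rot: [0.001, 0.997, 0.073, 0.003]
contact_force: [3.8, 0.9, 5.5]
width: 0.0153
```

>>> {"fn": "apply_moves", "kwargs": {
  "commands": [0,0,0,0,0,0,0,0,0,0,0,0,0,0,0,0,0,0,0,0,0,0,0,0,0,0,-0.5,0,0,0,0,0,-1,0,0,0,0,0,-1,0,0,0,0,0,-1,0,0,-1,0,0,-1,0,0,-1,0,0,-1,0,0,-1,0,0,-0.5,0,0,-1,0,0,0,0,0,-1,0,0,0,0,0,-1,0,0,0,0,0,-1,0,0,0,0,0,-1,0,0,0,0,0,-1,0,0,0,0,0,-1,0,0,0,0,0,-1,0,0,0,0,0,-0.3],
  "jaw": 1
}}

```text
clock: 10.0
position: [0.5959, -0.2221, 0.2904]
ee_rot: [-0.0, 0.604, 0.797, -0.0]
contact_force: [-0.1, 0.7, -0.3]
width: 0.0855
```

Run:
```python
from h import *
d=grab('side');e=grab('scene')
f=lambda i,x,y,w,h:cv2.resize(i[y:y+h,x:x+w],(400,300),interpolation=cv2.INTER_CUBIC)
cv2.imwrite('pics/c3.png',np.hstack([f(e['frame'],200,160,100,75),f(d['frame'],290,80,100,75)])[:,:,::-1])
a=.14;X=np.array([np.cos(a),np.sin(a),0]);Y=np.array([-np.sin(a),np.cos(a),0]);c=np.array([.575,-.0595,0])
for n,g in(('side',d),('scene',e)):
  for y in(-.1345,-.164):
    for z in(.08,.13):print(n,y,z,proj(g,c+Y*y+[0,0,z]).round(1), proj(g,c+Y*y+X*.005+[0,0,z]).round(1))
print(manip.get_state()['position'])
```

```text
side -0.1345 0.08 [332.6 125.5] [330.8 125.3]
side -0.1345 0.13 [333.1 111.7] [331.3 111.5]
side -0.164 0.08 [333.7 118.6] [331.9 118.4]
side -0.164 0.13 [334.2 104.8] [332.4 104.6]
scene -0.1345 0.08 [216.4 194.2] [216.  195.1]
scene -0.1345 0.13 [214.3 178.7] [213.8 179.7]
scene -0.164 0.08 [206.1 193.7] [205.6 194.7]
scene -0.164 0.13 [203.7 178.3] [203.2 179.2]
[ 0.59586358 -0.22209234  0.29041685]
```

View pics/c3.png

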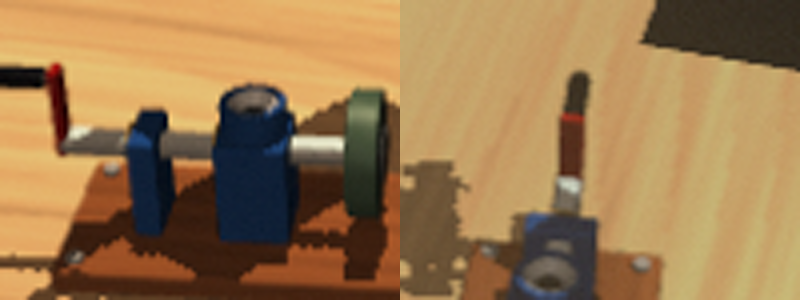

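>>> {"fn": "apply_moves", "kwargs": {
  "commands": [0.98,0.27,0,0,0,0,0.98,0.27,0,0,0,0,0.98,0.27,0,0,0,0,0.98,0.27,0,0,0,0,0.98,0.27,0,0,0,0,0.98,0.27,0,0,0,0,0.98,0.27,0,0,0,0,0.98,0.27,0,0,0,0,0.98,0.27,0,0,0,0,0.98,0.27,0,0,0,0,0.98,0.27,0,0,0,0,0.98,0.27,0,0,0,0,0.98,0.27,0,0,0,0,0.98,0.27,0,0,0,0,0.98,0.27,0,0,0,0,0.98,0.27,0,0,0,0,0.98,0.27,0,0,0,0,0.98,0.27,0,0,0,0,0,0,0,0,0,0,0,0,0,0,0,0]
}}

```text
clock: 12.1
position: [0.5945, 0.3271, 0.2902]
ee_rot: [-0.0, 0.605, 0.796, -0.001]
contact_force: [-0.6, -0.6, 0.4]
width: 0.0853
```

Run:
```python
from h import *
d=grab('wrist'); np.savez('w2.npz',**{k:np.array(v) for k,v in d.items()})
cv2.imwrite('pics/w2.png',d['frame'][:,:,::-1])
s=manip.get_state();print(s['position'],rot(s['ee_rot']).as_matrix().round(3).tolist(),s['qpos'].round(2),s['clock'])
```

```text
[0.59466096 0.32634003 0.29048853] [[-0.268, 0.964, -0.001], [0.964, 0.268, -0.001], [-0.001, -0.001, -1.0]] [ 0.4   0.41  1.15 -0.    1.58 -1.44] 12.15
```

View pics/w2.png

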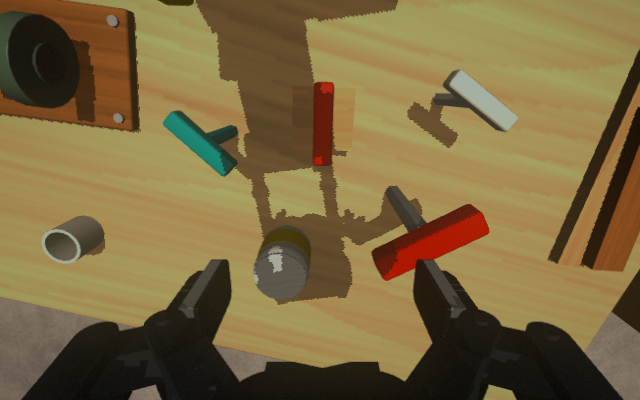

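The wrist view shows the key's red bar in the stand, upright in the picture from (323,83) to (322,165). The can sits at (282,262) and the big look-alike at (430,240).

Run:
```python
from h import *
d=dict(np.load('w2.npz')); h=cv2.cvtColor(d['frame'],cv2.COLOR_RGB2HSV)
m=(((h[...,0]<6)|(h[...,0]>174))&(h[...,1]>150)&(h[...,2]>60)).astype(np.uint8)
k,lab,st,c=cv2.connectedComponentsWithStats(m)
for j in range(1,k):
    if st[j,4]>300:
        r=cv2.minAreaRect(cv2.findNonZero((lab==j).astype(np.uint8)));print(st[j],r)
        print('yaw/corners',[onz(d,*q,.133).round(4).tolist() for q in cv2.boxPoints(r)], onz(d,*r[0],.133).round(4))
a=m[75:175,305:345]
for r in(80,85,100,120,140,150,155,160,165):
    x=np.where(m[r,305:345])[0]+305
    if len(x):print(r,x.min(),x.max(), h[r,x[0]+1:x[-1]:3,2])
s=grab('scene');t=grab('side')
print('big red',tri([ray(s,455.3,201.7),ray(t,241.9,299.3)]),'small',tri([ray(s,402.8,193),ray(t,297.4,266.1)]), 'turq')
```

```text
[ 377  211  112   69 2646] ((430.77313232421875, 242.2584991455078), (31.84842300415039, 116.84739685058594), 65.224853515625)
yaw/corners [[0.6551, 0.3979, 0.133], [0.5755, 0.4819, 0.133], [0.6006, 0.5081, 0.133], [0.6843, 0.4227, 0.133]] [0.6276 0.4535 0.133 ]
85 318 332 [100 171 171 171 171]
100 315 329 [ 97  98 100  99  98]
120 314 324 [93 99 99]
140 314 328 [95 99 99 97 99]
150 315 324 [100 100  98]
155 315 321 [99 99]
160 313 320 [158 173]
big red [0.62006759 0.43626614 0.16384554] small [0.54615718 0.31322517 0.12639766] turq
```

Run:
```python
from h import *
d=dict(np.load('w2.npz')); f=d['frame'].astype(int)
m=((f[...,0]>2.2*f[...,1])&(f[...,0]>2.2*f[...,2])&(f[...,0]>60)).astype(np.uint8)
mm=np.zeros_like(m);mm[70:180,300:350]=m[70:180,300:350]
k,lab,st,c=cv2.connectedComponentsWithStats(mm);j=1+st[1:,4].argmax()
r=cv2.minAreaRect(cv2.findNonZero((lab==j).astype(np.uint8)));print(st[j],c[j],r)
P=np.array([onz(d,*q,.133) for q in cv2.boxPoints(r)]);print(P.round(4),P.mean(0).round(4))
e=[P[(i+1)%4]-P[i] for i in range(4)];e=max(e,key=np.linalg.norm);print('yaw',np.arctan2(e[1],e[0]),np.linalg.norm(e))
for rr in (90,120,150):
    x=np.where(lab[rr]==j)[0];print(rr,x.min(),x.max())
print('centroid',onz(d,*c[j],.133))
```

```text
[ 313   82   21   84 1521] [322.63905325 122.72386588] ((322.95135498046875, 123.4664077758789), (19.063013076782227, 83.15275573730469), 0.9391909241676331)
[[0.5821 0.3152 0.133 ]
 [0.5099 0.2969 0.133 ]
 [0.5057 0.3131 0.133 ]
 [0.5775 0.3327 0.133 ]] [0.5438 0.3145 0.133 ]
yaw 0.2663725250530137 0.07441938003596686
90 314 333
120 314 332
150 313 330
centroid [0.5418053  0.31367011 0.133     ]
```

>>> {"fn": "apply_moves", "kwargs": {
  "commands": [0.022,-0.86,0,0,0,0,0.022,-0.86,0.3,0,0,0,0,0,0.9,0,0,0,0,0,1,0,0,0,0,0,1,0,0,0,0,0,1,0,0,0,0,0,1,0,0,0,0,0,0.7,0,0,0,0,0,0.35,0,0,0,0,0,0,0,0,0,0,0,0,0,0,0],
  "jaw": 1
}}

```text
clock: 13.35
position: [0.5456, 0.3141, 0.1044]
ee_rot: [0.0, 0.605, 0.796, 0.001]
contact_force: [-0.2, -0.1, 0.1]
width: 0.085
```

>>> {"fn": "apply_moves", "kwargs": {
  "commands": [0,0,0,0,0,0,0,0,0,0,0,0,0,0,0,0,0,0,0,0,0,0,0,0,0,0,0,0,0,0,0,0,0,0,0,0,0,0,0,0,0,0,0,0,0,0,0,0],
  "jaw": -1,
  "newtons": 70
}}

```text
clock: 14.15
position: [0.545, 0.3143, 0.1039]
ee_rot: [0.0, 0.605, 0.796, 0.0]
contact_force: [-0.0, -1.0, 4.1]
width: 0.0168
```

>>> {"fn": "apply_moves", "kwargs": {
  "commands": [0,0,-0.3,0,0,0,0,0,-0.6,0,0,0,0,0,-0.8,0,0,0,0,0,-1,0,0,0,0,0,-1,0,0,0,0,0,-1,0,0,0,0,0,-1,0,0,0,0,0,-1,0,0,0,0,0,-1,0,0,0,0,0,-0.6,0,0,0,0,0,-0.3,0,0,0]
}}

```text
clock: 15.25
position: [0.5448, 0.3145, 0.3635]
ee_rot: [0.0, 0.605, 0.796, 0.001]
contact_force: [0.1, 0.0, -0.1]
width: 0.0168
```

>>> {"fn": "apply_moves", "kwargs": {
  "commands": [-0.5,-0.1,0,0,0,0,-0.94,-0.18,0,0,0,0,-0.94,-0.18,0,0,0,0,-0.94,-0.18,0,0,0,0,-0.94,-0.18,0,0,0,0,-0.94,-0.18,0,0,0,0,-0.94,-0.18,0,0,0,0,-0.94,-0.18,0,0,0,0,-0.94,-0.18,0,0,0,0,-0.94,-0.18,0,0,0,0,-0.94,-0.18,0,0,0,0,-0.94,-0.18,0,0,0,0,-0.94,-0.18,0,0,0,0,-0.5,-0.1,0,0,0,0,0,0,0.7,0,0,0,0,0,0.9,0,0,0,0,0,0.9,0,0,0,0,0,0.8,0,0,0,0,0,0.3,0,0,0,0,0,0,0,0,0]
}}

```text
clock: 17.25
position: [0.5738, -0.0594, 0.2514]
ee_rot: [-0.002, 0.605, 0.796, -0.001]
contact_force: [-0.4, 0.8, -1.7]
width: 0.017
```

Run:
```python
from h import *
f=lambda i,x,y,w,h:cv2.resize(i[y:y+h,x:x+w],(400,400),interpolation=cv2.INTER_CUBIC)
d=grab('side');e=grab('scene');s=manip.get_state();p=s['position'];print(p,s['contact_force'],s['qpos'].round(2),s['ee_rot'].round(3))
tip=np.array([p[0],p[1],p[2]-.096])
for n,g in(('side',d),('scene',e)):
    print(n,'tip pred',proj(g,tip).round(1),'boss pred',proj(g,[.575,-.0595,.118]).round(1))
cv2.imwrite('pics/c4.png',np.hstack([f(e['frame'],220,110,100,100),f(d['frame'],280,70,100,100)])[:,:,::-1])
```

```text
[ 0.5755926  -0.0597515   0.25404357] [-0.14153544 -0.54179816 -1.85197977] [-0.22  0.27  1.46  0.    1.41 -2.07] [0.    0.605 0.796 0.   ]
side tip pred [327.7 137.3] boss pred [327.5 148.8]
scene tip pred [262.5 171.8] boss pred [263.5 184.6]
```

View pics/c4.png

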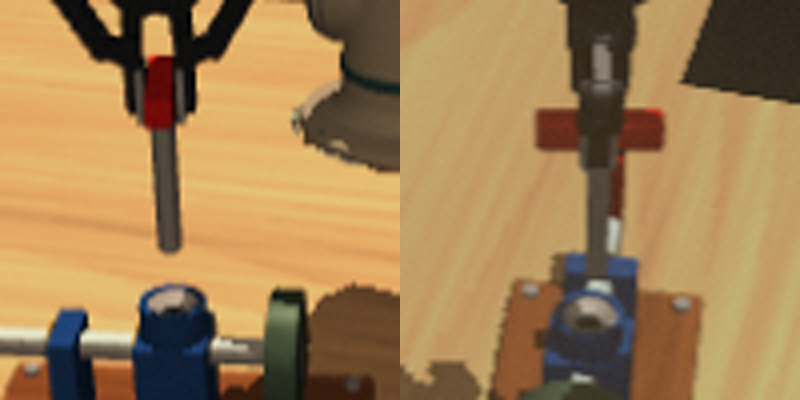

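The tip in the scene crop is at about (170,252), centred over the boss ring at (176,300). In the side crop the shank is at x≈598 and the ring centre at x≈585, so they disagree in x. I'll measure both edges properly.

```bash
cat > m2.py <<'E'
from h import *
d=grab('side');e=grab('scene');s=manip.get_state();p=s['position'];q=rot(s['ee_rot']).apply([0,0,1])
print(p,q)
K=8
def prof(g,z,half=9):
    u,v=proj(g,[p[0],p[1],z]); r=int(round(v)); row=g['frame'][r].astype(int); u0=int(round(u))
    return u,r,[tuple(row[c]) for c in range(u0-half,u0+half+1)],u0-half
for n,g in(('scene',e),('side',d)):
    for z in(.17,.18,.19,.20,.21,.22,.23):
        u,r,px,c0=prof(g,z)
        sp=np.array([max(a)-min(a) for a in px]); m=sp<35
        w=np.where(m)[0]; print(n,z,'pred u',u.round(1),'row',r,'grey cols',(w+c0).tolist())
    h=cv2.cvtColor(g['frame'],cv2.COLOR_RGB2HSV)
    b=((h[...,0]>105)&(h[...,0]<125)&(h[...,1]>120)&(h[...,2]>35))
    u,v=proj(g,[.5755,-.0595,.107]);
    for r in range(int(v)-4,int(v)+5):
        c=np.where(b[r,int(u)-14:int(u)+15])[0]+int(u)-14
        if len(c):print(n,'boss row',r,c.min(),c.max(),'pred u',u.round(1),v.round(1))
E
python3 m2.py
```

```text
[ 0.57604326 -0.0598307   0.25481866] [ 2.79267499e-03 -5.22318269e-04 -9.99995964e-01]
scene 0.17 pred u 262.2 row 168 grey cols [259, 260, 261, 262, 263, 264]
scene 0.18 pred u 262.0 row 165 grey cols [259, 260, 261, 262, 263]
scene 0.19 pred u 261.8 row 161 grey cols [259, 260, 261, 262, 263]
scene 0.2 pred u 261.6 row 158 grey cols [259, 260, 261, 262, 263]
scene 0.21 pred u 261.4 row 154 grey cols [258, 259, 260, 261, 262, 263]
scene 0.22 pred u 261.2 row 151 grey cols [258, 259, 260, 261, 262, 263]
scene 0.23 pred u 261.0 row 148 grey cols [258, 259, 260, 261, 262, 263]
scene boss row 184 256 256 pred u 263.6 188.1
scene boss row 185 255 270 pred u 263.6 188.1
scene boss row 186 255 270 pred u 263.6 188.1
scene boss row 187 255 270 pred u 263.6 188.1
scene boss row 188 255 271 pred u 263.6 188.1
scene boss row 189 255 272 pred u 263.6 188.1
scene boss row 190 255 272 pred u 263.6 188.1
scene boss row 191 255 272 pred u 263.6 188.1
scene boss row 192 255 269 pred u 263.6 188.1
side 0.17 pred u 327.6 row 134 grey cols [321, 325, 326, 327, 328, 329, 330, 331, 332, 333, 334, 335, 336, 337]
side 0.18 pred u 327.7 row 131 grey cols [326, 327, 328, 329, 330, 331, 332, 333, 334]
side 0.19 pred u 327.8 row 128 grey cols [326, 327, 328, 329, 330, 331, 332, 333, 334]
side 0.2 pred u 327.8 row 125 grey cols [326, 327, 328, 329, 330, 331, 332, 333, 334]
side 0.21 pred u 327.9 row 122 grey cols [326, 327, 328, 329, 330]
side 0.22 pred u 328.0 row 118 grey cols [327, 328, 329, 330, 331]
side 0.23 pred u 328.1 row 115 grey cols [327, 328, 329, 330, 331]
```

>>> {"fn": "apply_moves", "kwargs": {
  "commands": [0,0.04,0.4,0,0,0,0,0,0.5,0,0,0,0,0,0.3,0,0,0,0,0,0.15,0,0,0,0,0,0.05,0,0,0,0,0,0,0,0,0]
}}

```text
clock: 18.05
position: [0.5766, -0.0594, 0.2114]
ee_rot: [0.0, 0.605, 0.796, 0.0]
contact_force: [0.8, -0.2, -1.8]
width: 0.0171
```

>>> {"fn": "apply_moves", "kwargs": {
  "commands": [0,0,0.05,0,0,0,0,0,0.05,0,0,0,0,0,0,0,0,0]
}}

```text
clock: 18.35
position: [0.5764, -0.0593, 0.2084]
ee_rot: [0.0, 0.605, 0.796, 0.0]
contact_force: [0.8, 0.5, -1.2]
width: 0.0171
```

>>> {"fn": "apply_moves", "kwargs": {
  "commands": [0,0,0.04,0,0,0,0,0,0.04,0,0,0,0,0,0,0,0,0]
}}

```text
clock: 18.65
position: [0.5763, -0.0593, 0.2057]
ee_rot: [-0.0, 0.605, 0.796, -0.0]
contact_force: [-0.1, 0.8, -1.3]
width: 0.0168
```

>>> {"fn": "apply_moves", "kwargs": {
  "commands": [0,0,0.03,0,0,0,0,0,0,0,0,0,0,0,0,0,0,0]
}}

```text
clock: 18.95
position: [0.5764, -0.0594, 0.205]
ee_rot: [0.0, 0.605, 0.796, 0.0]
contact_force: [-0.1, -0.5, -1.8]
width: 0.0169
```

>>> {"fn": "apply_moves", "kwargs": {
  "commands": [0,0,0.03,0,0,0,0,0,0,0,0,0,0,0,0,0,0,0]
}}

```text
clock: 19.25
position: [0.5765, -0.0594, 0.2044]
ee_rot: [0.0, 0.605, 0.796, 0.0]
contact_force: [-0.3, 0.7, -0.1]
width: 0.017
```

>>> {"fn": "apply_moves", "kwargs": {
  "commands": [0,0,0.03,0,0,0,0,0,0,0,0,0,0,0,0,0,0,0]
}}

```text
clock: 19.55
position: [0.5767, -0.0594, 0.2041]
ee_rot: [0.001, 0.605, 0.796, 0.0]
contact_force: [-0.9, 0.1, 5.1]
width: 0.0168
```

>>> {"fn": "apply_moves", "kwargs": {
  "commands": [0,0,0.03,0,0,0,0,0,0,0,0,0,0,0,0,0,0,0]
}}

```text
clock: 19.85
position: [0.5768, -0.0594, 0.204]
ee_rot: [0.001, 0.605, 0.796, 0.001]
contact_force: [-1.0, 0.5, 9.6]
width: 0.0168
```

>>> {"fn": "apply_moves", "kwargs": {
  "commands": [0,0,-0.02,0,0,0.2,0,0,0,0,0,0.2,0,0,0,0,0,0.2,0,0,0,0,0,0.2,0,0,0,0,0,0.2]
}}

```text
clock: 20.35
position: [0.577, -0.0596, 0.204]
ee_rot: [0.001, 0.663, 0.748, 0.001]
contact_force: [0.3, 0.1, 5.5]
width: 0.0173
```

>>> {"fn": "apply_moves", "kwargs": {
  "commands": [0,0,0,0,0,0.2,0,0,0,0,0,0.2,0,0,0,0,0,0.2,0,0,0,0,0,0.2,0,0,0,0,0,0.2]
}}

```text
clock: 20.85
position: [0.5771, -0.0595, 0.2036]
ee_rot: [0.001, 0.718, 0.696, 0.001]
contact_force: [1.1, -0.7, 2.1]
width: 0.0168
```

>>> {"fn": "apply_moves", "kwargs": {
  "commands": [0,0,0.04,0,0,0,0,0,0,0,0,0]
}}

```text
clock: 21.05
position: [0.5767, -0.0597, 0.2016]
ee_rot: [0.0, 0.717, 0.697, 0.0]
contact_force: [0.6, -1.5, 1.4]
width: 0.017
```

>>> {"fn": "apply_moves", "kwargs": {
  "commands": [0,0,0.05,0,0,0,0,0,0.05,0,0,0,0,0,0,0,0,0]
}}

```text
clock: 21.35
position: [0.5767, -0.0596, 0.1988]
ee_rot: [0.0, 0.717, 0.697, 0.0]
contact_force: [1.4, -1.2, 3.6]
width: 0.0169
```

>>> {"fn": "apply_moves", "kwargs": {
  "commands": [0,0,0.05,0,0,0,0,0,0.05,0,0,0,0,0,0,0,0,0]
}}

```text
clock: 21.65
position: [0.5767, -0.0596, 0.1958]
ee_rot: [0.0, 0.717, 0.697, 0.0]
contact_force: [0.9, -1.0, 3.1]
width: 0.0168
```

>>> {"fn": "apply_moves", "kwargs": {
  "commands": [0,0,0.05,0,0,0,0,0,0.05,0,0,0,0,0,0,0,0,0]
}}

```text
clock: 21.95
position: [0.5768, -0.0596, 0.1937]
ee_rot: [0.001, 0.717, 0.697, 0.0]
contact_force: [-0.5, -1.6, 7.3]
width: 0.017
```

>>> {"fn": "apply_moves", "kwargs": {
  "commands": [0,0,0.04,0,0,0,0,0,0,0,0,0,0,0,0,0,0,0]
}}

```text
clock: 22.25
position: [0.5771, -0.0596, 0.1936]
ee_rot: [0.001, 0.717, 0.697, 0.001]
contact_force: [0.3, -0.2, 12.7]
width: 0.0168
```

```bash
cat > st.py <<'E'
from h import *
s=manip.get_state();M=rot(s['ee_rot']).as_matrix();print(s['clock'],s['position'].round(4),'F',s['contact_force'].round(1),'M',s['moment'].round(3),'yaw',np.arctan2(M[1,0],M[0,0]).round(4),'j6',s['qpos'][5].round(3),'eff6',s['effort'][5].round(3))
E
python3 st.py
```

```text
22.25 [ 0.5771 -0.0596  0.1936] F [ 0.3 -0.2 12.7] M [-0.221  0.178 -0.099] yaw 1.5421 j6 -1.765 eff6 -0.089
```

>>> {"fn": "apply_moves", "kwargs": {
  "commands": [0,0,-0.01,0,0,0.33,0,0,0,0,0,0.33,0,0,0,0,0,0]
}}

```text
clock: 22.55
position: [0.577, -0.0596, 0.1937]
ee_rot: [0.001, 0.751, 0.66, 0.001]
contact_force: [-0.5, -1.0, 11.6]
width: 0.0169
```

```bash
python3 st.py
```

```text
22.55 [ 0.577  -0.0596  0.1937] F [-0.5 -1.  11.6] M [-0.269  0.115  0.009] yaw 1.4426 j6 -1.665 eff6 0.193
```

>>> {"fn": "apply_moves", "kwargs": {
  "commands": [0,0,0,0,0,0.33,0,0,0,0,0,0.33,0,0,0,0,0,0]
}}

```text
clock: 22.85
position: [0.5771, -0.0595, 0.1936]
ee_rot: [0.001, 0.783, 0.622, 0.001]
contact_force: [-0.3, -0.6, 11.6]
width: 0.0167
```

```bash
python3 st.py
```

```text
22.85 [ 0.5771 -0.0595  0.1936] F [-0.3 -0.6 11.6] M [-0.201  0.061  0.016] yaw 1.3436 j6 -1.566 eff6 0.202
```

>>> {"fn": "apply_moves", "kwargs": {
  "commands": [0,0,0,0,0,0.33,0,0,0,0,0,0.33,0,0,0,0,0,0]
}}

```text
clock: 23.15
position: [0.577, -0.0598, 0.1937]
ee_rot: [0.001, 0.812, 0.583, 0.001]
contact_force: [-0.0, -1.5, 11.2]
width: 0.0166
```

```bash
python3 st.py
```

```text
23.15 [ 0.577  -0.0598  0.1937] F [-0.  -1.5 11.2] M [-0.341  0.168  0.126] yaw 1.2449 j6 -1.467 eff6 0.247
```

>>> {"fn": "apply_moves", "kwargs": {
  "commands": [0,0,0,0,0,0.33,0,0,0,0,0,0.33,0,0,0,0,0,0]
}}

```text
clock: 23.45
position: [0.577, -0.0599, 0.1936]
ee_rot: [0.001, 0.84, 0.542, 0.001]
contact_force: [0.2, -1.7, 10.9]
width: 0.0168
```

```bash
python3 st.py
```

```text
23.45 [ 0.577  -0.0599  0.1936] F [ 0.2 -1.7 10.9] M [-0.414  0.145  0.117] yaw 1.1459 j6 -1.368 eff6 0.247
```

>>> {"fn": "apply_moves", "kwargs": {
  "commands": [0,0,0,0,0,0.33,0,0,0,0,0,0.33,0,0,0,0,0,0]
}}

```text
clock: 23.75
position: [0.5769, -0.06, 0.1937]
ee_rot: [0.001, 0.866, 0.5, 0.001]
contact_force: [-0.2, -2.9, 11.2]
width: 0.017
```

```bash
python3 st.py
```

```text
23.75 [ 0.5769 -0.06    0.1937] F [-0.2 -2.9 11.2] M [-0.388  0.164  0.073] yaw 1.0469 j6 -1.269 eff6 0.248
```

```bash
cat > st.py <<'E'
from h import *
L=[]
for i in range(4):
    s=manip.get_state();L.append([s['moment'][2],s['effort'][5],s['contact_force'][2]])
    if i<3: manip.get_image('side')
M=rot(s['ee_rot']).as_matrix();print(s['clock'],s['position'].round(4),'Mz',np.array(L)[:,0].round(3),'mean Mz,eff6,Fz',np.mean(L,0).round(3),'yaw',np.arctan2(M[1,0],M[0,0]).round(4),s['width'].round(4))
E
python3 st.py
```

```text
Traceback (most recent call last):
  File "st.py", line 6, in <module>
    M=rot(s['ee_rot']).as_matrix();print(s['clock'],s['position'].round(4),'Mz',np.array(L)[:,0].round(3),'mean Mz,eff6,Fz',np.mean(L,0).round(3),'yaw',np.arctan2(M[1,0],M[0,0]).round(4),s['width'].round(4))
                                                                                                                                                                                           ^^^^^^^^^^^^^^^^
AttributeError: 'float' object has no attribute 'round'
```

>>> {"fn": "apply_moves", "kwargs": {
  "commands": [0,0,0,0,0,0.33,0,0,0,0,0,0.33,0,0,0,0,0,0]
}}

```text
clock: 24.2
position: [0.5769, -0.06, 0.1936]
ee_rot: [0.001, 0.89, 0.456, 0.001]
contact_force: [-0.8, -1.7, 11.5]
width: 0.0173
```

```bash
python3 st.py
```

```text
Traceback (most recent call last):
  File "st.py", line 6, in <module>
    M=rot(s['ee_rot']).as_matrix();print(s['clock'],s['position'].round(4),'Mz',np.array(L)[:,0].round(3),'mean Mz,eff6,Fz',np.mean(L,0).round(3),'yaw',np.arctan2(M[1,0],M[0,0]).round(4),s['width'].round(4))
                                                                                                                                                                                           ^^^^^^^^^^^^^^^^
AttributeError: 'float' object has no attribute 'round'
```

```bash
sed -i "s/,s\['width'\].round(4)//" st.py; python3 st.py
```

```text
24.5 [ 0.5769 -0.06    0.1937] Mz [-0.019  0.083  0.085  0.111] mean Mz,eff6,Fz [ 0.065  0.066 11.689] yaw 0.9487
```

>>> {"fn": "apply_moves", "kwargs": {
  "commands": [0,0,0,0,0,0.33,0,0,0,0,0,0.33,0,0,0,0,0,0]
}}

```text
clock: 24.8
position: [0.5769, -0.0601, 0.1936]
ee_rot: [0.001, 0.911, 0.412, 0.001]
contact_force: [-1.0, -1.4, 11.7]
width: 0.0171
```

```bash
python3 st.py
```

```text
24.95 [ 0.5769 -0.0601  0.1937] Mz [0.036 0.06  0.053 0.082] mean Mz,eff6,Fz [ 0.058  0.123 11.205] yaw 0.8497
```

>>> {"fn": "apply_moves", "kwargs": {
  "commands": [0,0,0,0,0,0.33,0,0,0,0,0,0.33,0,0,0,0,0,0]
}}

```text
clock: 25.25
position: [0.5768, -0.0601, 0.1937]
ee_rot: [0.001, 0.931, 0.366, 0.001]
contact_force: [-0.4, -2.3, 11.1]
width: 0.0166
```

```bash
python3 st.py
```

```text
25.4 [ 0.5768 -0.0601  0.1936] Mz [0.052 0.063 0.044 0.007] mean Mz,eff6,Fz [ 0.041  0.123 11.454] yaw 0.7507
```

>>> {"fn": "apply_moves", "kwargs": {
  "commands": [0,0,0,0,0,0.33,0,0,0,0,0,0.33,0,0,0,0,0,0]
}}

```text
clock: 25.7
position: [0.5768, -0.0602, 0.1937]
ee_rot: [0.001, 0.948, 0.32, 0.001]
contact_force: [-0.6, -2.4, 12.1]
width: 0.017
```

```bash
python3 st.py
```

```text
25.85 [ 0.5768 -0.0602  0.1937] Mz [0.09  0.068 0.075 0.094] mean Mz,eff6,Fz [ 0.082  0.123 11.91 ] yaw 0.6517
```

>>> {"fn": "apply_moves", "kwargs": {
  "commands": [0,0,0,0,0,0.33,0,0,0,0,0,0.33,0,0,0,0,0,0]
}}

```text
clock: 26.15
position: [0.5767, -0.0602, 0.1936]
ee_rot: [0.001, 0.962, 0.273, 0.001]
contact_force: [-0.9, -1.6, 11.4]
width: 0.0169
```

```bash
python3 st.py
```

```text
26.3 [ 0.5767 -0.0602  0.1936] Mz [0.046 0.039 0.045 0.061] mean Mz,eff6,Fz [ 0.047  0.123 11.774] yaw 0.5527
```

>>> {"fn": "apply_moves", "kwargs": {
  "commands": [0,0,0,0,0,0.33,0,0,0,0,0,0.33,0,0,0,0,0,0]
}}

```text
clock: 26.6
position: [0.5766, -0.0603, 0.1936]
ee_rot: [0.001, 0.974, 0.225, 0.001]
contact_force: [-1.5, -2.5, 11.6]
width: 0.0171
```

```bash
python3 st.py
```

```text
26.75 [ 0.5767 -0.0603  0.1937] Mz [0.061 0.096 0.072 0.067] mean Mz,eff6,Fz [ 0.074  0.123 11.304] yaw 0.4537
```

>>> {"fn": "apply_moves", "kwargs": {
  "commands": [0,0,0,0,0,0.33,0,0,0,0,0,0.33,0,0,0,0,0,0]
}}

```text
clock: 27.05
position: [0.5766, -0.0603, 0.1936]
ee_rot: [0.001, 0.984, 0.176, 0.001]
contact_force: [-1.2, -2.5, 12.0]
width: 0.0174
```

```bash
python3 st.py
```

```text
27.2 [ 0.5766 -0.0603  0.1937] Mz [0.183 0.218 0.174 0.178] mean Mz,eff6,Fz [ 0.188  0.225 11.909] yaw 0.3551
```

>>> {"fn": "apply_moves", "kwargs": {
  "commands": [0,0,0,0,0,0.33,0,0,0,0,0,0.33,0,0,0,0,0,0]
}}

```text
clock: 27.5
position: [0.5765, -0.0603, 0.1936]
ee_rot: [0.001, 0.992, 0.127, 0.001]
contact_force: [-1.0, -1.6, 11.5]
width: 0.0168
```

```bash
python3 st.py
```

```text
27.65 [ 0.5765 -0.0603  0.1936] Mz [0.187 0.177 0.208 0.229] mean Mz,eff6,Fz [ 0.2    0.226 11.907] yaw 0.2561
```

>>> {"fn": "apply_moves", "kwargs": {
  "commands": [0,0,0,0,0,0.33,0,0,0,0,0,0.33,0,0,0,0,0,0.33,0,0,0,0,0,0.33,0,0,0,0,0,0.33,0,0,0,0,0,0.33,0,0,0,0,0,0.33,0,0,0,0,0,0]
}}

```text
clock: 28.45
position: [0.5763, -0.0604, 0.1937]
ee_rot: [0.001, 0.999, -0.046, 0.001]
contact_force: [-2.2, -2.7, 12.3]
width: 0.0166
```

```bash
python3 st.py
```

```text
28.6 [ 0.5763 -0.0604  0.1936] Mz [0.17  0.137 0.147 0.23 ] mean Mz,eff6,Fz [ 0.171  0.227 12.112] yaw -0.0904
```

>>> {"fn": "apply_moves", "kwargs": {
  "commands": [0,0,-0.05,0,0,0,0,0,0,0,0,0]
}}

```text
clock: 28.8
position: [0.5761, -0.0602, 0.1937]
ee_rot: [0.001, 0.999, -0.045, -0.0]
contact_force: [-0.9, -2.3, 6.3]
width: 0.0169
```

>>> {"fn": "apply_moves", "kwargs": {
  "commands": [0,0,0,0,0,0,0,0,0,0,0,0,0,0,0,0,0,0,0,0,0,0,0,0,0,0,0,0,0,0,0,0,0,0,0,0,0,0,0,0,0,0,0,0,-0.2,0,0,0,0,0,-0.5,0,0,0,0,0,-1,0,0,0,0,0,-1,0,0,0,0,0,-1,0,0,0,0,0,-1,0,0,0,0,0,0,0,0,0],
  "jaw": 1
}}

```text
clock: 30.2
position: [0.5784, -0.0598, 0.3398]
ee_rot: [0.001, 0.999, -0.046, 0.005]
contact_force: [0.1, 0.1, 0.6]
width: 0.0851
```

>>> {"fn": "apply_moves", "kwargs": {
  "commands": [0,-1,0,0,0,0,0,-1,0,0,0,0,0,-1,0,0,0,0,0,0,0,0,0,0]
}}

```text
clock: 30.6
position: [0.5843, 0.0336, 0.3339]
ee_rot: [-0.001, 0.999, -0.044, -0.0]
contact_force: [1.2, -0.8, 0.4]
width: 0.0852
```

Run:
```python
from h import *
f=lambda i,x,y,w,h:cv2.resize(i[y:y+h,x:x+w],(400,300),interpolation=cv2.INTER_CUBIC)
d=grab('side');e=grab('scene');s=manip.get_state();print(s['position'],s['clock'])
for n,g in(('scene',e),('side',d)):print(n,[proj(g,[.5768,-.06,z]).round(1).tolist() for z in(.118,.213)])
cv2.imwrite('pics/c5.png',np.vstack([np.hstack([f(e['frame'],190,110,160,120),f(d['frame'],270,70,160,120)]),np.hstack([cv2.resize(g['frame'],(400,250)) for g in(e,d)])])[:,:,::-1])
```

```text
[0.58431222 0.03051367 0.33391709] 30.7
scene [[263.1, 184.9], [261.2, 153.6]]
side [[326.9, 148.5], [327.7, 120.6]]
```

View pics/c5.png

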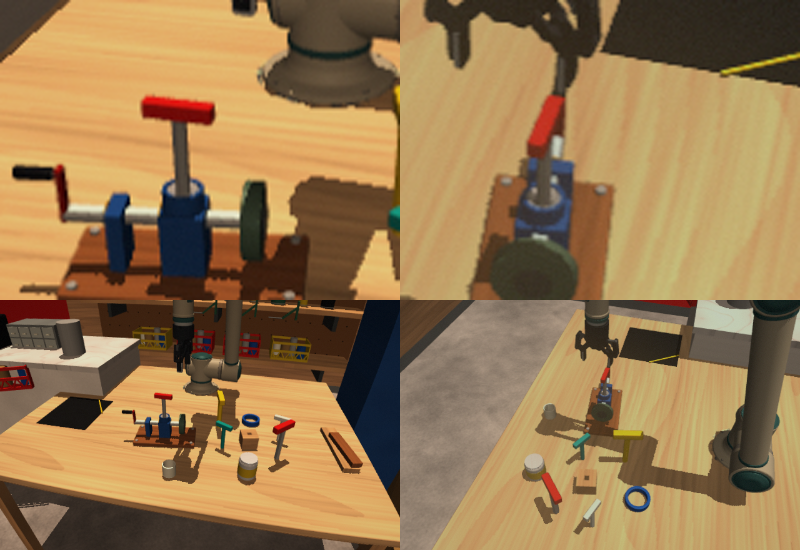

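The picture shows the key upright in the screw, with its bar at crop (178,110) against a predicted (178,109) for full depth. The crank is up, the gripper is clear and the other things look undisturbed.

```bash
python3 -c "
from rig import manip; print(manip.sign_off())"
```

```text
the job is handed in; nothing more can be done
None
```

The spindle is locked, the hex key is left standing in the setscrew, and the job was handed in at about 31 s of the 72 s allowed.

- **Crank:** I turned it to upright. A circle fit through the gripper positions put the shaft within about 0.01 rad of flat-up, and the side view showed the arm vertical. The wrist-camera estimate disagreed slightly, at about 0.02 rad past.
- **Seating the key:** I pressed it lightly, with at most about 11 N. It dropped into the hex after about 17° of turning and then bottomed with the tip at about z = 98 mm, which matches the socket floor.
- **Tightening:** The screw ran freely for about 1.1 rad, then the resisting torque rose to about 0.2 N m. I only know the start of the bite to within one 0.1 rad step, so I stopped at an estimated 0.45 to 0.55 rad past it, for the 0.5 wanted.
- **Last checks:** After letting go, the pictures showed the key upright at full depth, the crank still up, the gripper clear, and the other things looking undisturbed. I judged the other things by eye only.
- **Disagreement:** The fixed cameras disagreed with each other on the arbor's position by about 8 mm in x. I went by the wrist camera, the crank fit and the feel of the contact instead.

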